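Uncover the end cap, press it on, put the couplings back

TASK

Two couplings stand in the blue tray and block the yellow cap between them: leaving the cap where it is, first stand the green coupling in the middle of the green pad and the orange one in the middle of the orange pad. Then fetch the cap and press it straight down onto the brass spigot of the grey housing until it is fully home and stays there by itself, and only after that stand each coupling back upright in the tray, exactly where it stood before. Never tip a coupling over, and leave the carton, the screwdriver and the jar alone.

Things in the scene. Friction and masses are not known exactly. Their poses are not given: they have to be found in the camera images.
- tray: Blue open tray, fixed, 64 (its x) by 190 (its y) by 45 mm high, walls and floor 4 mm. Origin: centre of the underside. On its floor in a row along y: a coupling near y = -46 mm, the cap near y = 0, the other coupling near y = +46 mm (which colour at which end varies). A grey disc on the floor marks each coupling's place.
- coupling_green: Loose upright steel coupling with green band and green disc on top; 98 mm tall, about 0.16 kg. Foot flange 36 mm across, 12 mm high; grip sleeve 33 mm across from 42 to 82 mm above the underside; nipple 20 mm across above it. Origin: centre of the underside, z up its axis; round. Starts in one end of the tray.
- coupling_orange: Loose upright steel coupling with orange band and orange disc on top; 98 mm tall, about 0.16 kg. Foot flange 36 mm across, 12 mm high; grip sleeve 33 mm across from 42 to 82 mm above the underside; nipple 20 mm across above it. Origin: centre of the underside, z up its axis; round. Starts in one end of the tray.
- cap: Yellow ribbed plastic cap, loose, open side down in the middle of the tray; 36 mm across, 40 mm tall, blind bore from below 24 mm across and 34 mm deep; 0.04 kg. Origin: centre of the open lower rim, z up its axis; round.
- spigot (a point): Foot of the upright brass spigot (centre; z up), on a 48 mm boss of the fixed grey housing, 62 mm over the table, 10 over the housing's top (104 x 70 mm, centre 24 mm towards this point's -x). Spigot 27 mm high: foot 24.5 mm across, 7 high, then taper to 19 and chamfer to 15. The cap's rim rests loosely 9 mm up; 10 to 20 N push it home, rim on the boss, where friction holds it.
- pad_green: green parking pad: fixed round green disc with a dark spot in its middle, 76 mm across, 4 mm high. Origin: centre of its underside, on the table.
- pad_orange: orange parking pad: fixed round orange disc with a dark spot in its middle, 76 mm across, 4 mm high. Origin: centre of its underside, on the table.
- carton: Red carton, a bystander, 85 x 60 x 45 mm. Origin: centre of the underside.
- screwdriver: Screwdriver lying on the table, a bystander, about 0.2 m long, along its x axis.
- jar: Pale jar with black lid, a bystander, 56 mm across, 60 mm tall. Origin: centre of the underside.
Things that resemble listed ones, but are neither listed nor needed, are in the scene too. Leave any purple or red look-alike of the coupling_orange alone.

How it is judged:
By the outcome, as a careful person would: the job done as asked, in the order asked, and still so for the second after the job is handed in, with the robot touching nothing.
It also fails if it takes over 123 s, if anything falls off the work surface, if the arm or the gripper's body presses on something with over 40 N, if the wrist force passes 120 N, or if a joint passes its speed limit or range.

ROBOT

A 6-joint arm with a two-finger parallel gripper is mounted at the origin on the work surface. World frame = base frame: x ahead of the robot, y to its left, z up, the work surface at z = 0. Lengths are in m, angles in rad, forces in N, time in s.
With the tool pointing down it reaches from about 0.35 to 0.925 m from the base axis. Payload 6.4 kg.
Tool frame: the origin (TCP) lies on the centre line of the jaws, within the pads' length; the fingertips stand 22 mm ahead of it and the grasp point (between the pads) lies 3 mm ahead of it; z points along the fingers, y is the line along which they close (so a half turn about z gives the same grasp; the last joint's range is limited). The gripper opens to 85 mm and grips with 20 to 120 N. Pads are 22 mm wide; open, the fingers measure 114 mm over their backs; the gripper's body (76 mm by 85 mm) begins 54 mm behind the grasp point. The pads swing forward as they close: fully open they stand 13 mm farther back than shut.
Start: joints at [1.001, 0.245, 1.558, -0, 1.339, -0.174], TCP at [0.251, 0.6, 0.253] pointing down, gripper open.
Joint ranges: [-3.13, 3.13], [-1.02, 2.26], [0.13, 2.54], [-0.95, 4.09], [0.21, 2.88], [-2.74, 2.74]. Speed limits (rad/s): [2.57, 2.57, 3.14, 3.14, 3.14, 3.14].

INTERFACE

Orientations are given as a 3x3 rotation matrix whose columns are the frame's x, y, z axes.
In Python, from cell import ctrl, eyes gives the robot as it stands.
- The arm moves only by the shell command python3 -m jog 'ROWS'. ROWS is JSON, a list of rows, each an object of numbers: "hand": the opening, from 0 (shut) to 1 (fully open); "dx", "dy", "dz": the shift along the tool's x, y, z in mm; "spin": the turn about the tool's z in degrees. In form: [{"hand": .., "dx": .., "dy": .., "dz": .., "spin": ..}, ...]. A call has 1 to 20 rows; each row shifts and turns the commanded pose from where the row before left it, along the tool's axes as they then stand; what a row does not reach is not made up. A row lasts 1/8 s, in which the tool goes at most 62.5 mm and 10.7 degrees, less where a joint would pass 70% of its speed; a pose out of reach is approached as far as the arm can. A call is refused whole if a number of a shift passes 62.5 or a number of a turn 10.7, either way. A call with a gripper value outside its range is refused whole. The fingers move at their own pace and stop on an object; the grip force is fixed at half the most. Time passes only in rows, so rows that do not move let the fingers close. It gives the time, the measured TCP pose, the force, the opening and the grip force at its end, in the units of the state.
- ctrl.observe(): the state, without advancing time (a new reading comes with each control period).
- eyes.snapshot(name): name is "scene" or "side" or "wrist"; returns (picture, depth): 400x640x3 uint8, blue, green, red; 400x640 float32, m along the optical axis (not along the pixel's ray), 0 where there is no reading.
- eyes.camera_info(name): a dict with "fx", "fy", "cx", "cy" (pixels), "rvec" (rotation vector, rad) and "tvec" (3), from world to camera coordinates, as OpenCV has them; the wrist camera has in their place "mount" (4x4, takes a point from camera to tool coordinates, whose origin is the TCP and whose axes are the flange's). Camera axes: x right, y down, z forward; pixel columns grow to the right and rows downward; lengths in m; the calibration is good to about 2 mm. A picture is of the moment at which its call begins: read the wrist's pose just before it. camera_info takes no time and is no camera call.
- ctrl.finish_job(): hands the job in; it is judged then, once.
The state is a dict: "clock": time; "q": joint angles; "joint_vel": joint speeds; "joint_efforts": joint torques, N m; "ee_pos": TCP position; "tool_rot": TCP orientation; "force": force on the tool from outside, world axes, zero at the start; "wrist_torque": the same for the moment, N m; "grip_width": finger opening in m; "gripper_force": force on a finger pad.
Only numpy, scipy, OpenCV 4.12 (cv2) and the standard library are available. Lean on these libraries where they do the work, as an engineer would, in place of code of your own. Each camera call takes 0.05 s, during which the arm holds its last target. There are 200 camera calls.

## Working session

There is one attempt and no reset: what is moved stays moved. The work goes in short steps, Python scripts to look and compute and a shell command to move; the robot and the scene stay as the last step left them, time stands still between calls to the robot, and variables do not carry over. Pictures are saved under pics/ and viewed, at most 14 in all, crops included, and the job is handed in when it is done.

```bash
ls; mkdir -p pics
cat > h.py <<'E'
import numpy as np, cv2
from cell import ctrl, eyes
def cam(name):
    c=eyes.camera_info(name)
    K=np.array([[c['fx'],0,c['cx']],[0,c['fy'],c['cy']],[0,0,1]])
    if 'mount' in c:
        s=ctrl.observe(); T=np.eye(4); T[:3,:3]=s['tool_rot']; T[:3,3]=s['ee_pos']
        M=T@np.array(c['mount'])          # cam->world
    else:
        M=np.eye(4); R=cv2.Rodrigues(np.array(c['rvec'],float))[0]
        M[:3,:3]=R.T; M[:3,3]=-R.T@np.array(c['tvec'],float).ravel()
    return K,M
def snap(name):
    K,M=cam(name); p,d=eyes.snapshot(name)
    return p,d,K,M
def cloud(d,K,M):
    v,u=np.mgrid[:d.shape[0],:d.shape[1]]
    P=np.stack([(u-K[0,2])/K[0,0]*d,(v-K[1,2])/K[1,1]*d,d],-1)
    return P@M[:3,:3].T+M[:3,3]
def ray(u,v,K,M,z):
    r=M[:3,:3]@np.array([(u-K[0,2])/K[0,0],(v-K[1,2])/K[1,1],1]); t=(z-M[2,3])/r[2]
    return M[:3,3]+t*r
E
python3 - <<'E'
from h import *
for n in ('scene','side'):
    p,d,K,M=snap(n); cv2.imwrite(f'pics/{n}0.png',p); np.savez(f'{n}0.npz',p=p,d=d,K=K,M=M)
    print(n,K[0,0],M.round(3).tolist())
p,d,K,M=snap('wrist');cv2.imwrite('pics/wrist0.png',p); print(M.round(3).tolist())
s=ctrl.observe();print(s)
E
```

```text
pics
scene 414.91008859077886 [[-0.761, 0.547, -0.349, 0.969], [0.649, 0.634, -0.421, 0.324], [-0.009, -0.547, -0.837, 0.827], [0.0, 0.0, 0.0, 1.0]]
side 385.28318354935794 [[-0.797, -0.459, 0.393, 0.222], [-0.604, 0.585, -0.541, 0.481], [0.019, -0.668, -0.744, 0.811], [0.0, 0.0, 0.0, 1.0]]
[[0.385, 0.884, 0.264, 0.184], [0.923, -0.368, -0.111, 0.627], [-0.001, 0.286, -0.958, 0.372], [0.0, 0.0, 0.0, 1.0]]
{'clock': 0.15, 'q': array([ 1.00092457e+00,  2.45657661e-01,  1.55873285e+00, -3.26234146e-05,
        1.33871581e+00, -1.74097939e-01]), 'joint_vel': array([-0.00034721, -0.00346602, -0.0019083 , -0.00035497,  0.00124781,
       -0.00036725]), 'joint_efforts': array([-3.44844048e-04, -4.29985964e+01, -3.26552045e+01, -1.22210236e-04,
        3.50454291e-03, -1.64825082e-05]), 'ee_pos': array([0.25037147, 0.59941336, 0.2524315 ]), 'tool_rot': array([[-9.22701326e-01,  3.85514770e-01, -7.89930000e-04],
       [ 3.85515511e-01,  9.22700451e-01, -1.29159440e-03],
       [ 2.30940050e-04, -1.49628613e-03, -9.99998854e-01]]), 'force': array([-0.28051371,  0.04530279, -0.3877382 ]), 'wrist_torque': array([0.02760245, 0.05844994, 0.00788828]), 'gripper_force': 0.0, 'grip_width': 0.08561910025041558}
```

View pics/scene0.png

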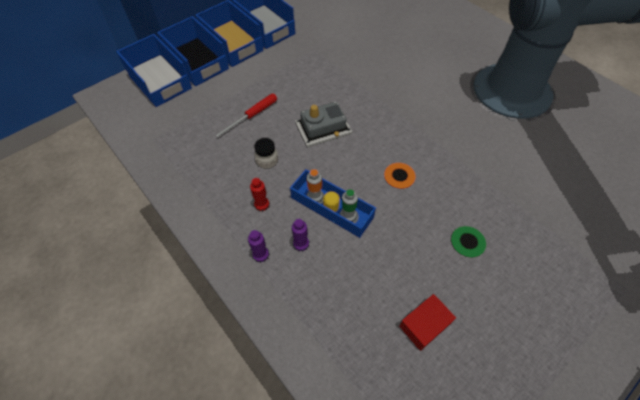

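View pics/side0.png

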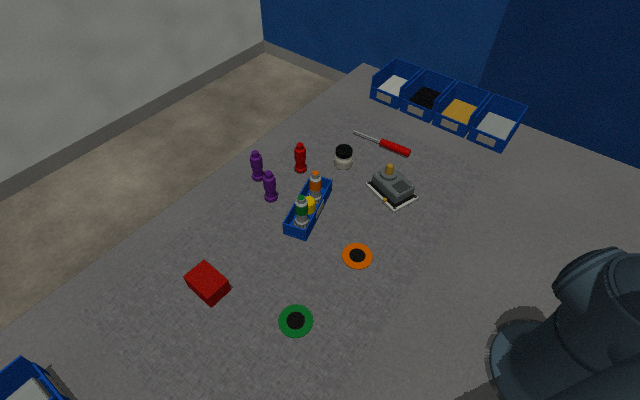

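The scene view shows the tray at about (333,203), with orange (315,182), cap (331,200) and green (350,203) in it. The pads are at (400,175) and (468,241), the spigot at (314,110), and the look-alikes at (259,193), (258,245) and (300,234). The side view shows the same layout: orange (316,180), cap (310,205), green (302,207), spigot (390,170), pads (357,256) and (296,321).

Run:
```python
from h import *
seeds={'scene':dict(gtop=(350,194),otop=(314,173),cap=(331,199),pg=(468,241),po=(400,175),spig=(314,107)),
'side':dict(gtop=(302,199),otop=(316,174),cap=(310,203),pg=(296,321),po=(357,256),spig=(390,168))}
for n in seeds:
    z=np.load(n+'0.npz'); p,d,K,M=[z[k] for k in 'pdKM']; C=cloud(d,K,M)
    for k,(u,v) in seeds[n].items(): print(n,k,C[v,u].round(4), p[v,u])
    hsv=cv2.cvtColor(p,cv2.COLOR_BGR2HSV); Hh,S,V=cv2.split(hsv)
    pix=[(u,v) for u,v in [seeds[n][k] for k in('pg','po')]]
    for k,lo,hi in(('g',50,80),('o',5,18),('y',22,32),('b',105,125)):
        m=((Hh>=lo)&(Hh<=hi)&(S>130)&(V>50)).astype('uint8')
        nn,L,st,ce=cv2.connectedComponentsWithStats(m)
        for i in range(1,nn):
            if st[i,4]>12 and 200<ce[i][0]<500 and 80<ce[i][1]<345:
                P=C[L==i]; P=P[np.isfinite(P).all(1)]
                print(n,k,st[i].tolist(),'med',np.median(P,0).round(3),'min',P.min(0).round(3),'max',P.max(0).round(3))
```

```text
scene gtop [0.6289 0.0055 0.1051] [ 49 100  33]
scene otop [ 0.6506 -0.0847  0.1041] [ 30  94 172]
scene cap [ 0.6401 -0.0404  0.0417] [ 44 150 174]
scene pg [0.4693 0.2196 0.0052] [20 22 22]
scene po [ 4.527e-01 -2.000e-04  4.400e-03] [20 22 22]
scene spig [ 0.5177 -0.2444  0.0905] [ 57 120 147]
scene g [347, 190, 6, 5, 26] med [0.627 0.002 0.106] min [ 0.621 -0.004  0.103] max [0.633 0.008 0.108]
scene g [344, 203, 13, 9, 69] med [0.636 0.014 0.068] min [0.618 0.002 0.055] max [0.642 0.018 0.08 ]
scene g [452, 227, 34, 30, 564] med [0.472 0.221 0.005] min [0.432 0.185 0.001] max [0.969 0.324 0.827]
scene o [384, 163, 32, 26, 519] med [0.456 0.001 0.005] min [ 0.416 -0.038  0.   ] max [0.969 0.324 0.827]
scene o [311, 170, 7, 6, 36] med [ 0.651 -0.086  0.104] min [ 0.642 -0.094  0.1  ] max [ 0.658 -0.079  0.108]
scene o [308, 182, 14, 10, 97] med [ 0.659 -0.075  0.067] min [ 0.638 -0.088  0.047] max [0.969 0.324 0.827]
scene y [323, 192, 16, 19, 222] med [ 0.641 -0.038  0.044] min [ 0.62  -0.056  0.012] max [ 0.658 -0.025  0.049]
scene b [290, 170, 86, 67, 1393] med [ 0.653 -0.009  
[... 708 characters left out ...]
min [0.222 0.184 0.001] max [0.503 0.481 0.811]
side o [312, 170, 7, 6, 28] med [ 0.648 -0.085  0.104] min [ 0.641 -0.178 -0.002] max [ 0.72  -0.076  0.106]
side o [309, 180, 13, 12, 106] med [ 0.639 -0.073  0.068] min [ 0.222 -0.093  0.047] max [0.66  0.481 0.811]
side o [342, 243, 31, 27, 488] med [0.45  0.003 0.005] min [ 0.414 -0.04  -0.003] max [0.491 0.037 0.01 ]
side y [305, 196, 11, 18, 131] med [ 0.624 -0.039  0.041] min [ 0.618 -0.072  0.005] max [ 0.649 -0.013  0.085]
side b [283, 177, 49, 64, 817] med [0.62  0.015 0.027] min [ 0.222 -0.138 -0.   ] max [0.669 0.481 0.811]
side b [299, 178, 11, 18, 93] med [ 0.676 -0.081  0.032] min [ 0.667 -0.103  0.003] max [ 0.684 -0.042  0.049]
```

View pics/wrist0.png

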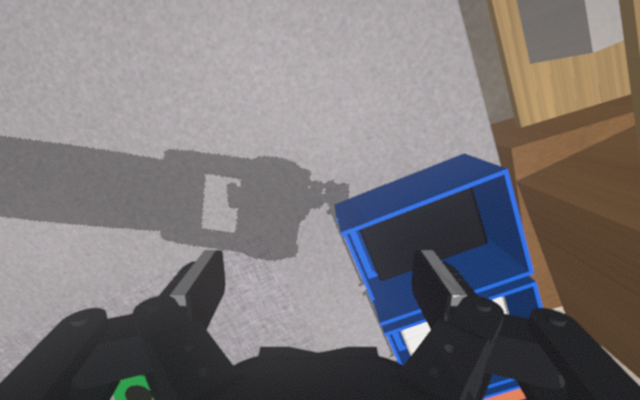

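The wrist view shows only bins and the arm's shadow, so it is not useful for measuring yet. The tray's y axis runs about 15° off world y. I'll turn to the tray's yaw, then move over the cap for close views.

```bash
python3 -m jog '[{"spin":10.4},{"spin":10.4},{"spin":10.4},{"spin":10.4},{"spin":10.4},{"spin":0}]'; python3 -m jog '[{"dx":-50,"dy":15,"hand":1},{"dx":-50,"dy":15},{"dx":-50,"dy":15},{"dx":-50,"dy":15},{"dx":-50,"dy":15},{"dx":-50,"dy":15},{"dx":-50,"dy":15},{"dx":-50,"dy":15},{"dx":-50,"dy":15},{"dx":-50,"dy":15},{"dx":-50,"dy":15},{"dx":-50,"dy":15},{"dx":-50,"dy":15},{"dx":-50,"dy":15},{"dz":0},{"dz":0},{"dz":0}]'
python3 - <<'E'
from h import *
p,d,K,M=snap('wrist'); cv2.imwrite('pics/w1.png',p); np.savez('w1.npz',p=p,d=d,K=K,M=M); print(M.round(3).tolist(),K)
s=ctrl.observe(); print(s['tool_rot'].round(3).tolist(),s['q'].round(2))
E
```

```text
[[0.385, 0.884, 0.264, 0.184], [0.923, -0.368, -0.111, 0.627], [-0.001, 0.287, -0.958, 0.372], [0.0, 0.0, 0.0, 1.0]] [[318.93100249   0.         318.00398743]
 [  0.         318.93100249 195.87272444]
 [  0.           0.           1.        ]]
[[-0.923, 0.386, -0.001], [0.386, 0.923, -0.001], [0.0, -0.001, -1.0]] [ 1.    0.25  1.56  0.    1.34 -0.17]$[0]: bad value
$[0]: bad value
```

View pics/w1.png

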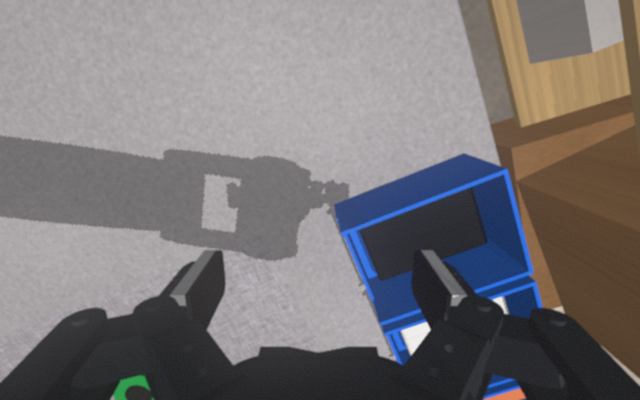

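The view has not changed because both calls were refused. Each row apparently needs all five numbers.

```bash
python3 -m jog '[{"hand":1,"dx":0,"dy":0,"dz":0,"spin":10.4},{"hand":1,"dx":0,"dy":0,"dz":0,"spin":10.4},{"hand":1,"dx":0,"dy":0,"dz":0,"spin":10.4},{"hand":1,"dx":0,"dy":0,"dz":0,"spin":10.4},{"hand":1,"dx":0,"dy":0,"dz":0,"spin":10.4},{"hand":1,"dx":0,"dy":0,"dz":0,"spin":0}]' && python3 -m jog '[{"hand":1,"dx":-50,"dy":15,"dz":0,"spin":0},{"hand":1,"dx":-50,"dy":15,"dz":0,"spin":0},{"hand":1,"dx":-50,"dy":15,"dz":0,"spin":0},{"hand":1,"dx":-50,"dy":15,"dz":0,"spin":0},{"hand":1,"dx":-50,"dy":15,"dz":0,"spin":0},{"hand":1,"dx":-50,"dy":15,"dz":0,"spin":0},{"hand":1,"dx":-50,"dy":15,"dz":0,"spin":0},{"hand":1,"dx":-50,"dy":15,"dz":0,"spin":0},{"hand":1,"dx":-50,"dy":15,"dz":0,"spin":0},{"hand":1,"dx":-50,"dy":15,"dz":0,"spin":0},{"hand":1,"dx":-50,"dy":15,"dz":0,"spin":0},{"hand":1,"dx":-50,"dy":15,"dz":0,"spin":0},{"hand":1,"dx":-50,"dy":15,"dz":0,"spin":0},{"hand":1,"dx":-50,"dy":15,"dz":0,"spin":0},{"hand":1,"dx":0,"dy":0,"dz":0,"spin":0},{"hand":1,"dx":0,"dy":0,"dz":0,"spin":0}]'
python3 - <<'E'
from h import *
p,d,K,M=snap('wrist'); cv2.imwrite('pics/w2.png',p); np.savez('w2.npz',p=p,d=d,K=K,M=M); print(M.round(3).tolist())
s=ctrl.observe(); print(s['tool_rot'].round(3).tolist(),s['q'].round(2))
E
```

```text
clock: 0.95
ee_pos: [0.2505, 0.5996, 0.253]
tool_rot: [[-0.266, 0.964, -0.0], [0.964, 0.266, -0.0], [-0.0, -0.0, -1.0]]
force: [-0.2, -0.2, 0.1]
grip_width: 0.0856
gripper_force: 0.0
clock: 2.95
ee_pos: [0.6378, -0.0197, 0.2529]
tool_rot: [[-0.266, 0.964, -0.001], [0.964, 0.266, 0.0], [0.001, -0.001, -1.0]]
force: [-0.5, -0.4, -0.0]
grip_width: 0.0856
gripper_force: 0.0
[[0.964, 0.255, 0.077, 0.619], [0.267, -0.924, -0.275, 0.05], [0.001, 0.285, -0.958, 0.373], [0.0, 0.0, 0.0, 1.0]]
[[-0.266, 0.964, -0.001], [0.964, 0.266, 0.0], [0.001, -0.001, -1.0]] [-0.21  0.22  1.59  0.    1.33 -0.48]
```

View pics/w2.png

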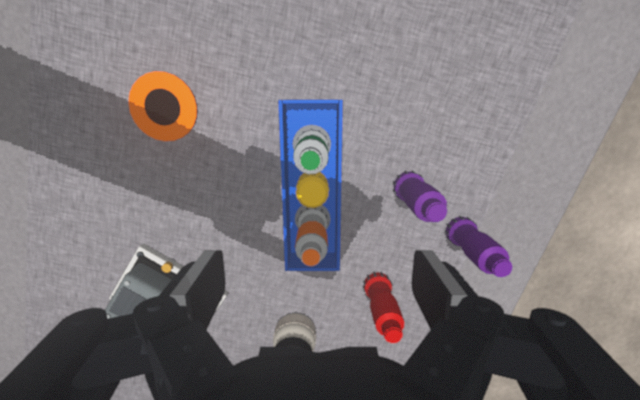

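The wrist view shows green top (310,160), cap (313,190), orange top (311,256), the tray rim with corners near (282,101) to (339,269), the orange pad spot (162,106) and the spigot (166,268). The look-alikes' feet are near (403,180), (457,227) and (376,282).

```bash
cat >> h.py <<'E'
def blobs(p,d,K,M,lo,hi,smin=110,vmin=50,amin=60,zs=None):
    hsv=cv2.cvtColor(p,cv2.COLOR_BGR2HSV); H,S,V=cv2.split(hsv); C=cloud(d,K,M)
    m=((H>=lo)&(H<=hi)&(S>smin)&(V>vmin)).astype('uint8'); n,L,st,ce=cv2.connectedComponentsWithStats(m)
    for i in range(1,n):
        if st[i,4]<amin: continue
        mm=(L==i)&(d>0); z=np.median(C[mm][:,2]) if mm.any() else -1
        cc,_=cv2.findContours((L==i).astype('uint8'),0,2); h=cv2.convexHull(max(cc,key=len)); mo=cv2.moments(h)
        u,v=mo['m10']/mo['m00'],mo['m01']/mo['m00']
        print((lo,hi),st[i].tolist(),'uv %.1f %.1f z %.4f'%(u,v,z),'ray',ray(u,v,K,M,z)[:2].round(4),'med',np.median(C[mm],0).round(4))
E
python3 - <<'E'
from h import *
z=np.load('w2.npz'); p,d,K,M=[z[k] for k in 'pdKM']; C=cloud(d,K,M)
for a in((50,80),(5,18),(20,32)): blobs(p,d,K,M,*a)
for u,v in((403,180),(420,195),(376,282),(384,300),(166,268),(310,160),(311,256),(434,211)): print(u,v,C[v,u].round(3),p[v,u])
R=np.array([[np.cos(a),np.sin(a)] for a in [0]])
m=(abs(C[...,2]-.045)<.004); hsv=cv2.cvtColor(p,cv2.COLOR_BGR2HSV); m&=(abs(hsv[...,0].astype(int)-112)<12)&(hsv[...,1]>120)
P=C[m][:,:2].astype('float32'); print(len(P),cv2.minAreaRect(P))
E
```

```text
(50, 80) [301, 151, 18, 19, 256] uv 309.7 160.0 z 0.1029 ray [0.6255 0.0016] med [0.6256 0.0015 0.1029]
(5, 18) [128, 71, 69, 70, 2847] uv 162.3 105.7 z 0.0031 ray [ 0.4534 -0.001 ] med [ 0.4539 -0.      0.0031]
(5, 18) [297, 221, 30, 20, 311] uv 311.7 231.5 z 0.0690 ray [ 0.6475 -0.0756] med [ 0.6465 -0.0717  0.069 ]
(5, 18) [302, 249, 18, 17, 232] uv 310.5 257.0 z 0.1029 ray [ 0.65   -0.0868] med [ 0.6501 -0.0866  0.1029]
(20, 32) [297, 173, 31, 35, 879] uv 312.0 189.7 z 0.0430 ray [ 0.6377 -0.0395] med [ 0.638  -0.0397  0.043 ]
403 180 [ 0.737 -0.008  0.015] [135  68 110]
420 195 [ 0.736 -0.007  0.082] [128  65 105]
376 282 [ 0.749 -0.142  0.018] [ 46  45 127]
384 300 [ 0.749 -0.138  0.061] [ 43  41 121]
166 268 [ 0.491 -0.192  0.019] [ 85 170 216]
310 160 [0.626 0.002 0.103] [ 90 156  65]
311 256 [ 0.65  -0.086  0.103] [ 46  95 173]
434 211 [ 0.747 -0.014  0.099] [169  74 135]
1527 ((0.6374280452728271, -0.04184075444936752), (0.06337333470582962, 0.18912428617477417), 15.904152870178223)
```

The tray axis, cap and couplings agree to about 2 mm. The first spigot guess in this view was only a mark on the housing's plate, so I'll measure that later from close by. Next I move over green and take a second view from there, lower down.

```bash
python3 -m jog '[{"hand":1,"dx":24,"dy":-6,"dz":0,"spin":0},{"hand":1,"dx":0,"dy":0,"dz":40,"spin":0},{"hand":1,"dx":0,"dy":0,"dz":20,"spin":0},{"hand":1,"dx":0,"dy":0,"dz":0,"spin":0},{"hand":1,"dx":0,"dy":0,"dz":0,"spin":0}]'
python3 - <<'E'
from h import *
p,d,K,M=snap('wrist'); cv2.imwrite('pics/w3.png',p)
for a in((50,80),(5,18),(20,32)): blobs(p,d,K,M,*a)
s=ctrl.observe();print(s['ee_pos'],s['tool_rot'].round(4).tolist())
E
```

```text
clock: 3.62
ee_pos: [0.6266, 0.0019, 0.1946]
tool_rot: [[-0.265, 0.964, 0.002], [0.964, 0.265, -0.0], [-0.001, 0.002, -1.0]]
force: [0.3, 0.0, 0.7]
grip_width: 0.0852
gripper_force: 0.0
(50, 80) [302, 172, 29, 9, 145] uv 315.4 176.6 z 0.0696 ray [0.6218 0.0161] med [0.6207 0.0172 0.0696]
(50, 80) [305, 198, 21, 21, 366] uv 315.0 208.0 z 0.1029 ray [0.6255 0.0018] med [0.6255 0.0017 0.1029]
(5, 18) [102, 92, 81, 80, 3747] uv 141.8 131.9 z 0.0031 ray [ 0.4533 -0.0008] med [4.536e-01 4.000e-04 3.100e-03]
(5, 18) [298, 267, 36, 29, 639] uv 315.6 282.6 z 0.0684 ray [ 0.6471 -0.0762] med [ 0.646  -0.0718  0.0684]
(5, 18) [305, 310, 21, 19, 312] uv 315.3 318.9 z 0.1030 ray [ 0.6498 -0.0866] med [ 0.6499 -0.0867  0.103 ]
(20, 32) [298, 215, 37, 36, 1030] uv 316.0 231.5 z 0.0431 ray [ 0.6375 -0.0398] med [ 0.6385 -0.0411  0.0431]
(20, 32) [132, 385, 21, 15, 140] uv 142.4 393.3 z 0.0721 ray [ 0.5163 -0.2362] med [ 0.5165 -0.2366  0.0721]
[0.62685249 0.00168396 0.19501316] [[-0.2644, 0.9644, 0.0027], [0.9644, 0.2644, -0.0005], [-0.0011, 0.0024, -1.0]]
```

Green is at (0.6255, 0.0017) in both views, with its top at z 0.103, which fits. Descend and grip.

```bash
python3 -m jog '[{"hand":1,"dx":0,"dy":-1,"dz":30,"spin":0},{"hand":1,"dx":0,"dy":0,"dz":30,"spin":0},{"hand":1,"dx":0,"dy":0,"dz":30,"spin":0},{"hand":1,"dx":0,"dy":0,"dz":20,"spin":0},{"hand":1,"dx":0,"dy":0,"dz":11,"spin":0},{"hand":1,"dx":0,"dy":0,"dz":0,"spin":0},{"hand":0.3,"dx":0,"dy":0,"dz":0,"spin":0},{"hand":0.3,"dx":0,"dy":0,"dz":0,"spin":0},{"hand":0.3,"dx":0,"dy":0,"dz":0,"spin":0},{"hand":0.3,"dx":0,"dy":0,"dz":0,"spin":0}]'; python3 -m jog '[{"hand":0.3,"dx":0,"dy":0,"dz":0,"spin":0},{"hand":0.3,"dx":0,"dy":0,"dz":0,"spin":0},{"hand":0.3,"dx":0,"dy":0,"dz":0,"spin":0},{"hand":0.3,"dx":0,"dy":0,"dz":0,"spin":0}]'
```

```text
clock: 4.92
ee_pos: [0.6255, 0.0013, 0.0731]
tool_rot: [[-0.264, 0.964, 0.001], [0.964, 0.264, -0.0], [-0.001, 0.001, -1.0]]
force: [-1.4, -0.2, 4.5]
grip_width: 0.0307
gripper_force: 59.6
clock: 5.42
ee_pos: [0.6255, 0.0014, 0.0731]
tool_rot: [[-0.264, 0.964, 0.001], [0.964, 0.264, -0.0], [-0.0, 0.001, -1.0]]
force: [-1.0, -0.3, 5.4]
grip_width: 0.0306
gripper_force: 59.8
```

Gripped at 30.6 mm with 60 N. Next I lift and carry it most of the way to the green pad, then look at the pad.

```bash
python3 -m jog '[{"hand":0.2,"dx":0,"dy":0,"dz":-10,"spin":0},{"hand":0.2,"dx":0,"dy":0,"dz":-20,"spin":0},{"hand":0.2,"dx":0,"dy":0,"dz":-30,"spin":0},{"hand":0.2,"dx":0,"dy":0,"dz":-30,"spin":0},{"hand":0.2,"dx":0,"dy":0,"dz":-30,"spin":0},{"hand":0.2,"dx":15,"dy":-10,"dz":-10,"spin":0},{"hand":0.2,"dx":30,"dy":-18,"dz":0,"spin":0},{"hand":0.2,"dx":30,"dy":-18,"dz":0,"spin":0},{"hand":0.2,"dx":30,"dy":-18,"dz":0,"spin":0},{"hand":0.2,"dx":30,"dy":-18,"dz":0,"spin":0},{"hand":0.2,"dx":15,"dy":-12,"dz":0,"spin":0},{"hand":0.2,"dx":0,"dy":0,"dz":0,"spin":0},{"hand":0.2,"dx":0,"dy":0,"dz":0,"spin":0}]'
python3 - <<'E'
from h import *
p,d,K,M=snap('wrist'); cv2.imwrite('pics/w4.png',p)
for a in((50,80),(5,18)): blobs(p,d,K,M,*a,vmin=35)
hsv=cv2.cvtColor(p,cv2.COLOR_BGR2HSV); print(hsv.shape); s=ctrl.observe();print(s['ee_pos'],s['tool_rot'].round(4).tolist())
E
```

```text
clock: 7.05
ee_pos: [0.4955, 0.1207, 0.2028]
tool_rot: [[-0.264, 0.965, 0.001], [0.965, 0.264, -0.0], [-0.001, 0.001, -1.0]]
force: [0.5, -0.3, -2.6]
grip_width: 0.0308
gripper_force: 59.6
(50, 80) [277, 23, 79, 86, 3791] uv 315.7 65.6 z 0.0033 ray [0.4673 0.2204] med [0.4671 0.2214 0.0033]
(50, 80) [286, 224, 68, 45, 1016] uv 319.9 247.2 z 0.2032 ray [0.4932 0.1352] med [0.4927 0.1365 0.2032]
(50, 80) [295, 302, 48, 43, 1641] uv 318.5 323.4 z 0.2327 ray [0.4961 0.1218] med [0.4961 0.1218 0.2327]
(5, 18) [218, 236, 52, 55, 1204] uv 240.2 258.6 z 0.0033 ray [0.4388 0.0059] med [0.4335 0.012  0.0033]
(400, 640, 3)
[0.49556633 0.12060047 0.2026824 ] [[-0.2634, 0.9647, 0.0009], [0.9647, 0.2634, -0.0003], [-0.0005, 0.0008, -1.0]]
```

View pics/w4.png

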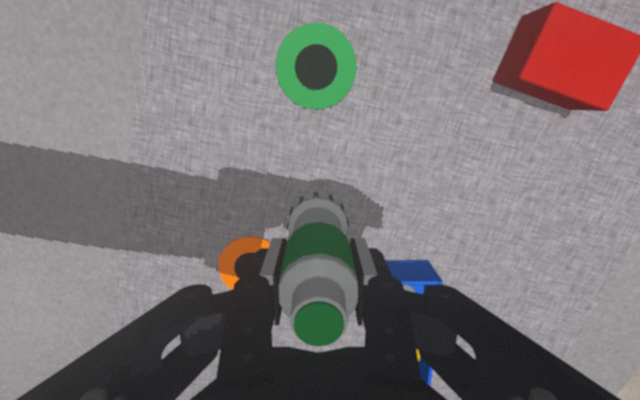

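Green pad centre at (316,66) is (0.467, 0.220), and the coupling hangs straight, top at (319,323). Go there and lower.

```bash
python3 -m jog '[{"hand":0.2,"dx":20,"dy":-1,"dz":0,"spin":0},{"hand":0.2,"dx":30,"dy":0,"dz":0,"spin":0},{"hand":0.2,"dx":30,"dy":0,"dz":0,"spin":0},{"hand":0.2,"dx":18,"dy":0,"dz":0,"spin":0},{"hand":0.2,"dx":5,"dy":0,"dz":0,"spin":0},{"hand":0.2,"dx":0,"dy":0,"dz":30,"spin":0},{"hand":0.2,"dx":0,"dy":0,"dz":30,"spin":0},{"hand":0.2,"dx":0,"dy":0,"dz":30,"spin":0},{"hand":0.2,"dx":0,"dy":0,"dz":20,"spin":0},{"hand":0.2,"dx":0,"dy":0,"dz":10,"spin":0},{"hand":0.2,"dx":0,"dy":0,"dz":5,"spin":0},{"hand":0.2,"dx":0,"dy":0,"dz":2,"spin":0},{"hand":0.2,"dx":0,"dy":0,"dz":0,"spin":0},{"hand":0.2,"dx":0,"dy":0,"dz":0,"spin":0}]'
```

```text
clock: 8.85
ee_pos: [0.467, 0.2205, 0.0759]
tool_rot: [[-0.264, 0.964, 0.001], [0.964, 0.264, 0.0], [-0.0, 0.001, -1.0]]
force: [0.4, 0.6, -2.3]
grip_width: 0.0305
gripper_force: 59.7
```

```bash
python3 -m jog '[{"hand":0.2,"dx":0,"dy":0,"dz":2,"spin":0},{"hand":0.2,"dx":0,"dy":0,"dz":0.5,"spin":0},{"hand":0.2,"dx":0,"dy":0,"dz":0,"spin":0}]'; python3 -m jog '[{"hand":0.2,"dx":0,"dy":0,"dz":0.5,"spin":0},{"hand":0.2,"dx":0,"dy":0,"dz":0,"spin":0}]'
```

```text
clock: 9.22
ee_pos: [0.4667, 0.2204, 0.0731]
tool_rot: [[-0.264, 0.964, 0.0], [0.964, 0.264, -0.0], [-0.0, 0.0, -1.0]]
force: [-1.9, -0.9, 1.8]
grip_width: 0.0306
gripper_force: 60.0
clock: 9.48
ee_pos: [0.4667, 0.2204, 0.0731]
tool_rot: [[-0.264, 0.964, -0.0], [0.964, 0.264, -0.0], [-0.0, -0.0, -1.0]]
force: [-3.3, -1.6, 5.9]
grip_width: 0.0305
gripper_force: 60.6
```

```bash
python3 -m jog '[{"hand":0.5,"dx":0,"dy":0,"dz":0,"spin":0},{"hand":1,"dx":0,"dy":0,"dz":0,"spin":0},{"hand":1,"dx":0,"dy":0,"dz":0,"spin":0},{"hand":1,"dx":0,"dy":0,"dz":0,"spin":0},{"hand":1,"dx":0,"dy":0,"dz":-15,"spin":0},{"hand":1,"dx":0,"dy":0,"dz":-30,"spin":0},{"hand":1,"dx":0,"dy":0,"dz":-40,"spin":0},{"hand":1,"dx":0,"dy":0,"dz":-40,"spin":0},{"hand":1,"dx":0,"dy":0,"dz":0,"spin":0},{"hand":1,"dx":0,"dy":0,"dz":0,"spin":0}]'
python3 - <<'E'
from h import *
p,d,K,M=snap('wrist')
for a in((50,80),(5,18)): blobs(p,d,K,M,*a,vmin=35)
E
python3 -m jog '[{"hand":1,"dx":-30,"dy":9,"dz":0,"spin":0},{"hand":1,"dx":-50,"dy":14,"dz":0,"spin":0},{"hand":1,"dx":-50,"dy":14,"dz":0,"spin":0},{"hand":1,"dx":-50,"dy":14,"dz":0,"spin":0},{"hand":1,"dx":-50,"dy":14,"dz":0,"spin":0},{"hand":1,"dx":-50,"dy":14,"dz":0,"spin":0},{"hand":1,"dx":-40,"dy":11,"dz":0,"spin":0},{"hand":1,"dx":-25,"dy":6,"dz":0,"spin":0},{"hand":1,"dx":0,"dy":0,"dz":0,"spin":0},{"hand":1,"dx":0,"dy":0,"dz":0,"spin":0}]'
python3 - <<'E'
from h import *
p,d,K,M=snap('wrist')
for a in((50,80),(5,18),(20,32)): blobs(p,d,K,M,*a,vmin=35)
print(ctrl.observe()['ee_pos']); cv2.imwrite('pics/w5.png',p); np.savez('w5.npz',p=p,d=d,K=K,M=M)
E
```

```text
clock: 10.72
ee_pos: [0.4662, 0.2203, 0.1973]
tool_rot: [[-0.264, 0.964, -0.0], [0.964, 0.264, -0.0], [-0.0, -0.0, -1.0]]
force: [-0.9, -0.2, -0.3]
grip_width: 0.0859
gripper_force: 0.0
(50, 80) [282, 140, 73, 64, 2172] uv 318.0 173.4 z 0.0034 ray [0.4666 0.2227] med [0.4599 0.2324 0.0034]
(50, 80) [308, 197, 21, 21, 356] uv 318.0 206.7 z 0.1029 ray [0.467  0.2208] med [0.4671 0.221  0.1029]
(5, 18) [226, 320, 64, 45, 1357] uv 254.6 340.7 z 0.0034 ray [0.4479 0.007 ] med [0.44   0.0162 0.0034]
clock: 12.02
ee_pos: [0.6494, -0.0862, 0.1959]
tool_rot: [[-0.265, 0.964, -0.003], [0.964, 0.265, 0.001], [0.002, -0.002, -1.0]]
force: [-0.4, 0.4, 0.3]
grip_width: 0.0853
gripper_force: 0.0
(5, 18) [86, 0, 88, 76, 4026] uv 130.4 34.2 z 0.0030 ray [ 0.4546 -0.0056] med [ 0.4584 -0.0076  0.003 ]
(5, 18) [300, 172, 36, 17, 286] uv 317.6 181.1 z 0.0707 ray [ 0.6467 -0.0749] med [ 0.6459 -0.0716  0.0707]
(5, 18) [306, 198, 24, 23, 420] uv 317.4 209.0 z 0.1029 ray [ 0.6499 -0.0868] med [ 0.6499 -0.0869  0.1029]
(20, 32) [298, 113, 41, 43, 1320] uv 317.8 133.9 z 0.0430 ray [ 0.6378 -0.042 ] med [ 0.6379 -0.042   0.043 ]
(20, 32) [134, 233, 11, 9, 76] uv 138.5 237.0 z 0.0171 ray [ 0.49   -0.1925] med [ 0.4899 -0.1925  0.0171]
[ 0.64947101 -0.08593356  0.19632352]
```

View pics/w5.png

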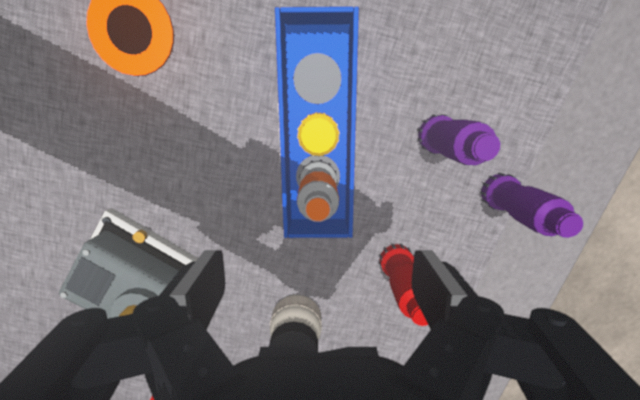

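The grey disc for green shows at (318,78), and orange is at (317,209). Green stands on its pad within 1 mm. Now orange.

```bash
python3 -m jog '[{"hand":1,"dx":-1,"dy":0,"dz":30,"spin":0},{"hand":1,"dx":0,"dy":0,"dz":30,"spin":0},{"hand":1,"dx":0,"dy":0,"dz":30,"spin":0},{"hand":1,"dx":0,"dy":0,"dz":20,"spin":0},{"hand":1,"dx":0,"dy":0,"dz":13,"spin":0},{"hand":1,"dx":0,"dy":0,"dz":0,"spin":0},{"hand":0.2,"dx":0,"dy":0,"dz":0,"spin":0},{"hand":0.2,"dx":0,"dy":0,"dz":0,"spin":0},{"hand":0.2,"dx":0,"dy":0,"dz":0,"spin":0},{"hand":0.2,"dx":0,"dy":0,"dz":0,"spin":0},{"hand":0.2,"dx":0,"dy":0,"dz":0,"spin":0},{"hand":0.2,"dx":0,"dy":0,"dz":0,"spin":0},{"hand":0.2,"dx":0,"dy":0,"dz":0,"spin":0}]'
python3 - <<'E'
from h import *
z=np.load('w5.npz'); p,d,K,M=[z[k] for k in 'pdKM']; hsv=cv2.cvtColor(p,cv2.COLOR_BGR2HSV)
m=((hsv[...,1]<60)&(hsv[...,2]>90)).astype('uint8'); m[:, :290]=0; m[:,345:]=0; m[:50]=0; m[108:]=0
c,_=cv2.findContours(m,0,2); c=max(c,key=cv2.contourArea); (u,v),_,_=e=cv2.fitEllipse(c); print(e, ray(u,v,K,M,.004), cloud(d,K,M)[78,318])
E
```

```text
clock: 13.7
ee_pos: [0.651, -0.0882, 0.0752]
tool_rot: [[-0.264, 0.964, 0.001], [0.964, 0.264, -0.0], [-0.001, 0.001, -1.0]]
force: [-1.9, -0.3, 5.8]
grip_width: 0.0304
gripper_force: 59.5
((316.8548278808594, 78.15835571289062), (45.91670608520508, 48.95196533203125), 0.22383442521095276) [0.6244247  0.00289731 0.004     ] [0.62540004 0.00332282 0.00378055]
```

```bash
python3 -m jog '[{"hand":0.2,"dx":0,"dy":0,"dz":-10,"spin":0},{"hand":0.2,"dx":0,"dy":0,"dz":-20,"spin":0},{"hand":0.2,"dx":0,"dy":0,"dz":-30,"spin":0},{"hand":0.2,"dx":0,"dy":0,"dz":-30,"spin":0},{"hand":0.2,"dx":0,"dy":0,"dz":-30,"spin":0},{"hand":0.2,"dx":0,"dy":-10,"dz":-10,"spin":0},{"hand":0.2,"dx":0,"dy":-25,"dz":0,"spin":0},{"hand":0.2,"dx":0,"dy":-30,"dz":0,"spin":0},{"hand":0.2,"dx":0,"dy":-30,"dz":0,"spin":0},{"hand":0.2,"dx":0,"dy":-30,"dz":0,"spin":0},{"hand":0.2,"dx":10,"dy":-25,"dz":0,"spin":0},{"hand":0.2,"dx":20,"dy":-17,"dz":0,"spin":0},{"hand":0.2,"dx":0,"dy":0,"dz":0,"spin":0},{"hand":0.2,"dx":0,"dy":0,"dz":0,"spin":0}]'
python3 - <<'E'
from h import *
p,d,K,M=snap('wrist'); C=cloud(d,K,M)
for a in((0,19),): blobs(p,d,K,M,*a,vmin=35,amin=300)
print(ctrl.observe()['ee_pos'])
z=np.load('w5.npz')
E
```

```text
clock: 15.45
ee_pos: [0.4815, -0.1033, 0.2042]
tool_rot: [[-0.264, 0.964, 0.0], [0.964, 0.264, -0.0], [-0.0, 0.0, -1.0]]
force: [0.3, 0.9, -2.7]
grip_width: 0.0305
gripper_force: 59.7
(0, 19) [276, 19, 81, 88, 4140] uv 316.3 62.6 z 0.0033 ray [ 0.4528 -0.001 ] med [ 4.525e-01 -2.000e-04  3.300e-03]
(0, 19) [280, 218, 77, 53, 1955] uv 317.1 246.8 z 0.1993 ray [ 0.4786 -0.0914] med [ 0.477  -0.0868  0.1993]
(0, 19) [522, 264, 102, 82, 2904] uv 572.7 304.8 z 0.0704 ray [ 0.7387 -0.1455] med [ 0.746  -0.148   0.0704]
(0, 19) [295, 295, 50, 58, 1909] uv 318.3 321.6 z 0.2320 ray [ 0.4823 -0.1032] med [ 0.4826 -0.1016  0.232 ]
[ 0.48176176 -0.10347247  0.20429311]
```

```bash
python3 -m jog '[{"hand":0.2,"dx":20,"dy":-1,"dz":0,"spin":0},{"hand":0.2,"dx":30,"dy":0,"dz":0,"spin":0},{"hand":0.2,"dx":30,"dy":0,"dz":0,"spin":0},{"hand":0.2,"dx":20,"dy":0,"dz":0,"spin":0},{"hand":0.2,"dx":5.5,"dy":0,"dz":0,"spin":0},{"hand":0.2,"dx":0,"dy":0,"dz":30,"spin":0},{"hand":0.2,"dx":0,"dy":0,"dz":30,"spin":0},{"hand":0.2,"dx":0,"dy":0,"dz":30,"spin":0},{"hand":0.2,"dx":0,"dy":0,"dz":20,"spin":0},{"hand":0.2,"dx":0,"dy":0,"dz":10,"spin":0},{"hand":0.2,"dx":0,"dy":0,"dz":5,"spin":0},{"hand":0.2,"dx":0,"dy":0,"dz":2.5,"spin":0},{"hand":0.2,"dx":0,"dy":0,"dz":1,"spin":0},{"hand":0.2,"dx":0,"dy":0,"dz":0,"spin":0},{"hand":0.2,"dx":0,"dy":0,"dz":0,"spin":0}]'
```

```text
clock: 17.38
ee_pos: [0.4529, -0.0017, 0.0761]
tool_rot: [[-0.264, 0.964, 0.001], [0.964, 0.264, -0.0], [-0.0, 0.001, -1.0]]
force: [0.1, 0.3, -2.3]
grip_width: 0.0304
gripper_force: 59.7
```

```bash
python3 -m jog '[{"hand":0.2,"dx":0,"dy":0,"dz":0.7,"spin":0},{"hand":0.2,"dx":0,"dy":0,"dz":0,"spin":0}]'; python3 -m jog '[{"hand":0.2,"dx":0,"dy":0,"dz":0.6,"spin":0},{"hand":0.2,"dx":0,"dy":0,"dz":0,"spin":0}]'
```

```text
clock: 17.62
ee_pos: [0.4529, -0.0017, 0.0752]
tool_rot: [[-0.264, 0.964, 0.0], [0.964, 0.264, -0.0], [-0.0, 0.0, -1.0]]
force: [0.1, -0.1, -0.7]
grip_width: 0.0305
gripper_force: 59.8
clock: 17.88
ee_pos: [0.453, -0.0018, 0.0752]
tool_rot: [[-0.264, 0.964, -0.0], [0.964, 0.264, -0.0], [-0.0, -0.0, -1.0]]
force: [-2.5, 0.3, 5.9]
grip_width: 0.0306
gripper_force: 60.4
```

```bash
python3 -m jog '[{"hand":0.5,"dx":0,"dy":0,"dz":0,"spin":0},{"hand":1,"dx":0,"dy":0,"dz":0,"spin":0},{"hand":1,"dx":0,"dy":0,"dz":0,"spin":0},{"hand":1,"dx":0,"dy":0,"dz":0,"spin":0},{"hand":1,"dx":0,"dy":0,"dz":-15,"spin":0},{"hand":1,"dx":0,"dy":0,"dz":-30,"spin":0},{"hand":1,"dx":0,"dy":0,"dz":-40,"spin":0},{"hand":1,"dx":0,"dy":0,"dz":-45,"spin":0},{"hand":1,"dx":0,"dy":0,"dz":0,"spin":0},{"hand":1,"dx":0,"dy":0,"dz":0,"spin":0}]'
python3 - <<'E'
from h import *
p,d,K,M=snap('wrist')
for a in((0,19),): blobs(p,d,K,M,*a,vmin=35,amin=200)
E
python3 -m jog '[{"hand":1,"dx":0,"dy":0,"dz":0,"spin":10},{"hand":1,"dx":0,"dy":0,"dz":0,"spin":10},{"hand":1,"dx":0,"dy":0,"dz":0,"spin":10},{"hand":1,"dx":0,"dy":0,"dz":0,"spin":10},{"hand":1,"dx":0,"dy":0,"dz":0,"spin":10},{"hand":1,"dx":0,"dy":0,"dz":0,"spin":10},{"hand":1,"dx":0,"dy":0,"dz":0,"spin":10},{"hand":1,"dx":0,"dy":0,"dz":0,"spin":10},{"hand":1,"dx":0,"dy":0,"dz":0,"spin":10},{"hand":1,"dx":0,"dy":40,"dz":0,"spin":0},{"hand":1,"dx":0,"dy":50,"dz":0,"spin":0},{"hand":1,"dx":0,"dy":50,"dz":0,"spin":0},{"hand":1,"dx":0,"dy":40,"dz":0,"spin":0},{"hand":1,"dx":0,"dy":0,"dz":0,"spin":0},{"hand":1,"dx":0,"dy":0,"dz":0,"spin":0}]'
python3 - <<'E'
from h import *
p,d,K,M=snap('wrist'); np.savez('s1.npz',p=p,d=d,K=K,M=M); cv2.imwrite('pics/s1.png',p)
E
python3 -m jog '[{"hand":1,"dx":0,"dy":40,"dz":0,"spin":0},{"hand":1,"dx":0,"dy":23,"dz":0,"spin":0},{"hand":1,"dx":0,"dy":0,"dz":0,"spin":0},{"hand":1,"dx":0,"dy":0,"dz":0,"spin":0}]'
python3 - <<'E'
from h import *
p,d,K,M=snap('wrist'); np.savez('s2.npz',p=p,d=d,K=K,M=M); cv2.imwrite('pics/s2.png',p)
for n in('s1','s2'):
    z=np.load(n+'.npz'); blobs(*[z[k] for k in 'pdKM'],12,32,smin=90,amin=100)
E
```

```text
clock: 19.12
ee_pos: [0.4525, -0.0016, 0.2046]
tool_rot: [[-0.264, 0.964, 0.0], [0.964, 0.264, -0.0], [-0.0, 0.0, -1.0]]
force: [0.3, 0.3, -0.7]
grip_width: 0.0856
gripper_force: 0.0
(0, 19) [281, 138, 74, 67, 2600] uv 317.5 172.1 z 0.0035 ray [4.525e-01 4.000e-04] med [0.447  0.0118 0.0035]
(0, 19) [306, 192, 23, 22, 399] uv 316.8 202.2 z 0.1028 ray [ 4.522e-01 -4.000e-04] med [ 4.523e-01 -2.000e-04  1.028e-01]
clock: 21.05
ee_pos: [0.4995, -0.1745, 0.2031]
tool_rot: [[0.964, 0.264, -0.002], [0.264, -0.964, 0.002], [-0.002, -0.002, -1.0]]
force: [0.8, 0.1, -0.6]
grip_width: 0.0853
gripper_force: 0.0
clock: 21.6
ee_pos: [0.5167, -0.2351, 0.2042]
tool_rot: [[0.964, 0.265, -0.001], [0.265, -0.964, 0.001], [-0.0, -0.001, -1.0]]
force: [0.5, 0.6, -0.7]
grip_width: 0.085
gripper_force: 0.0
(12, 32) [198, 0, 34, 9, 207] uv 215.9 3.3 z 0.0189 ray [ 0.6234 -0.0512] med [ 0.6229 -0.0517  0.0189]
(12, 32) [108, 138, 74, 71, 2143] uv 145.5 172.5 z 0.0031 ray [ 0.4554 -0.0033] med [ 0.4656 -0.0094  0.0031]
(12, 32) [393, 181, 33, 32, 792] uv 409.0 196.6 z 0.0858 ray [ 0.5203 -0.2422] med [ 0.5197 -0.2429  0.0858]
(12, 32) [327, 186, 13, 14, 127] uv 332.9 192.3 z 0.0171 ray [ 0.4899 -0.1927] med [ 0.49   -0.1926  0.0171]
(12, 32) [60, 195, 22, 22, 358] uv 70.5 205.3 z 0.1026 ray [ 0.4522 -0.0008] med [ 0.4523 -0.0008  0.1026]
(12, 32) [120, 0, 41, 11, 290] uv 143.0 3.9 z 0.0194 ray [ 0.6241 -0.0524] med [ 0.6236 -0.0533  0.0194]
(12, 32) [47, 139, 74, 70, 2137] uv 84.5 173.2 z 0.0030 ray [ 0.4552 -0.0033] med [ 0.4655 -0.0098  0.003 ]
(12, 32) [318, 181, 28, 32, 696] uv 331.9 196.5 z 0.0865 ray [ 0.5217 -0.2453] med [ 0.5214 -0.2457  0.0865]
(12, 32) [264, 187, 13, 12, 121] uv 269.9 192.5 z 0.0171 ray [ 0.4901 -0.1928] med [ 0.49   -0.1928  0.0171]
```

View pics/s2.png

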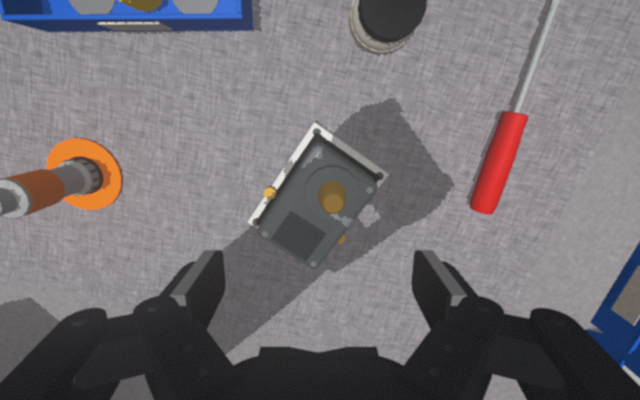

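The spigot shows at (331,196) with a clear boss around it, the jar at (390,20) and the screwdriver at (500,160). Orange stands on its pad within 1 mm. I'll work out the spigot's top and the boss centre from the depth in both views.

Run:
```python
from h import *
for n in('s1','s2'):
    z=np.load(n+'.npz'); p,d,K,M=[z[k] for k in 'pdKM']; C=cloud(d,K,M)
    near=(np.hypot(C[...,0]-.52,C[...,1]+.244)<.035)&(d>0)
    P=C[near]; print(n,'zmax',np.percentile(P[:,2],99.5))
    for lo,hi in((.0868,.092),(.060,.064),(.065,.086)):
        Q=P[(P[:,2]>lo)&(P[:,2]<hi)][:,:2].astype('float32'); c,r=cv2.minEnclosingCircle(Q)
        print(lo,len(Q),Q.mean(0),c,r)
    m=((C[...,2]>.087)&near).astype('uint8'); mo=cv2.moments(m,True); u,v=mo['m10']/mo['m00'],mo['m01']/mo['m00']; print(u,v,ray(u,v,K,M,.0885))
z=np.load('w5.npz');
```

```text
s1 zmax 0.2700114860989905
0.0868 347 [ 0.5177606 -0.2470766] (0.5177088975906372, -0.24704140424728394) 0.008853452280163765
0.06 1461 [ 0.51966876 -0.24484915] (0.5173394680023193, -0.24739126861095428) 0.024171827360987663
0.065 402 [ 0.521146   -0.24148501] (0.5179567337036133, -0.24692635238170624) 0.011846063658595085
518.81604179065 337.5742246908682 [ 0.42405774 -0.37938819  0.0885    ]
s2 zmax 0.2782124390843279
0.0868 336 [ 0.51773965 -0.24754283] (0.5175080895423889, -0.2472396045923233) 0.008949914947152138
0.06 1513 [ 0.51974875 -0.2468791 ] (0.5175619721412659, -0.2475658506155014) 0.023867039009928703
0.065 343 [ 0.5235328  -0.24467388] (0.5178523063659668, -0.24727830290794373) 0.012137524783611298
366.17898640296664 360.8841161928307 [ 0.38056363 -0.3185041   0.0885    ]
```

The spigot is at (0.5176, -0.2473) and the boss at z 0.062, agreeing in both views. Now over the cap.

```bash
python3 -m jog '[{"hand":1,"dx":25,"dy":-24,"dz":0,"spin":0},{"hand":1,"dx":40,"dy":-36,"dz":0,"spin":0},{"hand":1,"dx":40,"dy":-36,"dz":0,"spin":0},{"hand":1,"dx":40,"dy":-36,"dz":0,"spin":0},{"hand":1,"dx":23,"dy":-22,"dz":30,"spin":0},{"hand":1,"dx":0,"dy":0,"dz":30,"spin":0},{"hand":1,"dx":0,"dy":0,"dz":0,"spin":0},{"hand":1,"dx":0,"dy":0,"dz":0,"spin":0}]'
python3 - <<'E'
from h import *
p,d,K,M=snap('wrist'); cv2.imwrite('pics/c1.png',p); C=cloud(d,K,M)
blobs(p,d,K,M,20,32,amin=300); s=ctrl.observe(); print(s['ee_pos'])
hsv=cv2.cvtColor(p,cv2.COLOR_BGR2HSV); m=(abs(C[...,2]-.0435)<.002)&(hsv[...,0]>19)&(hsv[...,0]<33)&(hsv[...,1]>110)
print(m.sum(),cv2.minEnclosingCircle(C[m][:,:2].astype('float32')))
E
```

```text
clock: 22.65
ee_pos: [0.6386, -0.0432, 0.1458]
tool_rot: [[0.964, 0.264, 0.001], [0.264, -0.964, -0.0], [0.001, 0.001, -1.0]]
force: [-0.6, -0.1, 0.2]
grip_width: 0.0855
gripper_force: 0.0
(20, 32) [294, 173, 47, 54, 1976] uv 317.1 199.8 z 0.0427 ray [ 0.6427 -0.042 ] med [ 0.6425 -0.0422  0.0427]
[ 0.63900356 -0.04348542  0.14637677]
1345 ((0.6395673155784607, -0.04373864084482193), 0.01702289842069149)
```

View pics/c1.png

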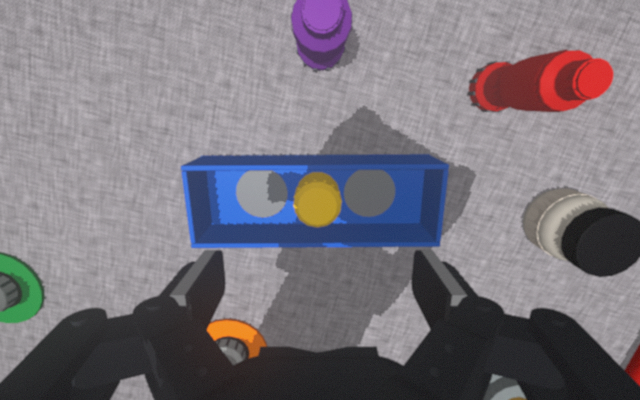

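The cap is centred at (317,200) with free floor on both sides; purple (322,15) and the jar (590,235) are clear of the fingers. Descend and grip.

```bash
python3 -m jog '[{"hand":1,"dx":0,"dy":0,"dz":30,"spin":0},{"hand":1,"dx":0,"dy":0,"dz":30,"spin":0},{"hand":1,"dx":0,"dy":0,"dz":30,"spin":0},{"hand":1,"dx":0,"dy":0,"dz":15,"spin":0},{"hand":1,"dx":0,"dy":0,"dz":7,"spin":0},{"hand":1,"dx":0,"dy":0,"dz":0,"spin":0},{"hand":0.2,"dx":0,"dy":0,"dz":0,"spin":0},{"hand":0.2,"dx":0,"dy":0,"dz":0,"spin":0},{"hand":0.2,"dx":0,"dy":0,"dz":0,"spin":0},{"hand":0.2,"dx":0,"dy":0,"dz":0,"spin":0},{"hand":0.2,"dx":0,"dy":0,"dz":0,"spin":0},{"hand":0.2,"dx":0,"dy":0,"dz":0,"spin":0},{"hand":0.2,"dx":0,"dy":0,"dz":0,"spin":0}]'
```

```text
clock: 24.32
ee_pos: [0.639, -0.0433, 0.0334]
tool_rot: [[0.964, 0.264, 0.002], [0.264, -0.964, -0.0], [0.001, 0.001, -1.0]]
force: [0.3, -1.4, 5.8]
grip_width: 0.0342
gripper_force: 60.1
```

```bash
python3 -m jog '[{"hand":0.2,"dx":0,"dy":0,"dz":-10,"spin":0},{"hand":0.2,"dx":0,"dy":0,"dz":-30,"spin":0},{"hand":0.2,"dx":0,"dy":0,"dz":-40,"spin":0},{"hand":0.2,"dx":0,"dy":0,"dz":-40,"spin":0},{"hand":0.2,"dx":-20,"dy":20,"dz":0,"spin":0},{"hand":0.2,"dx":-35,"dy":35,"dz":0,"spin":0},{"hand":0.2,"dx":-40,"dy":35,"dz":0,"spin":0},{"hand":0.2,"dx":-35,"dy":35,"dz":0,"spin":0},{"hand":0.2,"dx":-25,"dy":25,"dz":0,"spin":0},{"hand":0.2,"dx":-16,"dy":14.6,"dz":0,"spin":0},{"hand":0.2,"dx":0,"dy":0,"dz":0,"spin":0},{"hand":0.2,"dx":0,"dy":0,"dz":0,"spin":0}]'
python3 - <<'E'
from h import *
p,d,K,M=snap('wrist'); cv2.imwrite('pics/s3.png',p); C=cloud(d,K,M); s=ctrl.observe(); print(s['ee_pos'],s['tool_rot'].round(4).tolist())
hsv=cv2.cvtColor(p,cv2.COLOR_BGR2HSV); y=(hsv[...,0]>19)&(hsv[...,0]<33)&(hsv[...,1]>110)
near=np.hypot(C[...,0]-.5176,C[...,1]+.2473)<.03
P=C[near&y]; zt=np.percentile(P[:,2],95); Q=P[abs(P[:,2]-zt)<.0025]; print(zt,cv2.minEnclosingCircle(Q[:,:2].astype('float32')))
p,d,K,M=snap('scene'); cv2.imwrite('pics/s3s.png',cv2.resize(p[60:220,240:460],None,fx=3,fy=3))
E
```

```text
clock: 25.82
ee_pos: [0.5169, -0.2465, 0.1523]
tool_rot: [[0.964, 0.265, -0.0], [0.265, -0.964, 0.001], [-0.0, -0.001, -1.0]]
force: [-0.0, -0.3, -0.4]
grip_width: 0.0341
gripper_force: 59.7
[ 0.51705499 -0.24627046  0.15236796] [[0.9642, 0.265, -0.0002], [0.265, -0.9642, 0.0004], [-0.0001, -0.0005, -1.0]]
0.16289810663893808 ((0.5180227756500244, -0.24646809697151184), 0.017783308401703835)
```

View pics/s3.png

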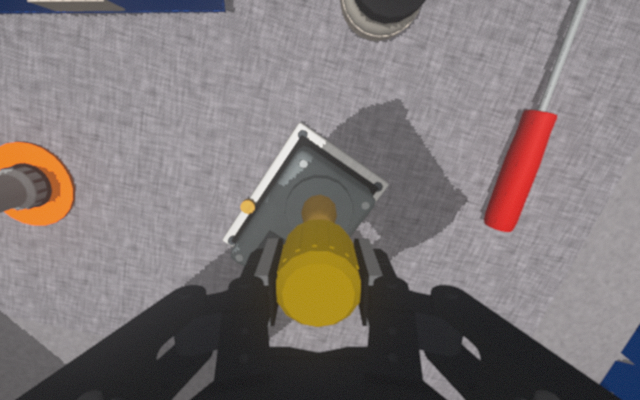

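The cap is held straight (top at 318,290), its centre within 1 mm of the spigot. Lower towards the spigot.

```bash
python3 -m jog '[{"hand":0.2,"dx":-0.6,"dy":0.7,"dz":20,"spin":0},{"hand":0.2,"dx":0,"dy":0,"dz":15,"spin":0},{"hand":0.2,"dx":0,"dy":0,"dz":8,"spin":0},{"hand":0.2,"dx":0,"dy":0,"dz":5,"spin":0},{"hand":0.2,"dx":0,"dy":0,"dz":2,"spin":0},{"hand":0.2,"dx":0,"dy":0,"dz":0,"spin":0}]'; python3 -m jog '[{"hand":0.2,"dx":0,"dy":0,"dz":1,"spin":0},{"hand":0.2,"dx":0,"dy":0,"dz":1,"spin":0},{"hand":0.2,"dx":0,"dy":0,"dz":0,"spin":0}]'
```

```text
clock: 26.68
ee_pos: [0.5168, -0.2476, 0.1026]
tool_rot: [[0.964, 0.264, 0.001], [0.264, -0.964, 0.0], [0.001, -0.0, -1.0]]
force: [1.6, 2.8, -1.4]
grip_width: 0.0343
gripper_force: 59.8
clock: 27.05
ee_pos: [0.517, -0.2476, 0.1012]
tool_rot: [[0.964, 0.264, 0.001], [0.264, -0.964, 0.0], [0.001, -0.0, -1.0]]
force: [3.2, 5.3, 3.3]
grip_width: 0.034
gripper_force: 60.2
```

```bash
python3 -m jog '[{"hand":0.2,"dx":0,"dy":0,"dz":1,"spin":0},{"hand":0.2,"dx":0,"dy":0,"dz":1,"spin":0},{"hand":0.2,"dx":0,"dy":0,"dz":0,"spin":0}]';python3 -m jog '[{"hand":0.2,"dx":0,"dy":0,"dz":1,"spin":0},{"hand":0.2,"dx":0,"dy":0,"dz":1,"spin":0},{"hand":0.2,"dx":0,"dy":0,"dz":0,"spin":0}]'
```

```text
clock: 27.42
ee_pos: [0.5171, -0.2474, 0.0993]
tool_rot: [[0.965, 0.264, 0.001], [0.264, -0.965, 0.001], [0.002, -0.001, -1.0]]
force: [1.6, 6.4, 4.6]
grip_width: 0.0344
gripper_force: 60.4
clock: 27.8
ee_pos: [0.5172, -0.2471, 0.0973]
tool_rot: [[0.965, 0.264, 0.002], [0.264, -0.965, 0.001], [0.002, -0.001, -1.0]]
force: [2.6, 8.5, 4.0]
grip_width: 0.0342
gripper_force: 60.4
```

A side force is building towards +y, so I shift about 1 mm with it and continue.

```bash
python3 -m jog '[{"hand":0.2,"dx":0.5,"dy":-0.8,"dz":0,"spin":0},{"hand":0.2,"dx":0,"dy":0,"dz":0,"spin":0}]';python3 -m jog '[{"hand":0.2,"dx":0,"dy":0,"dz":1,"spin":0},{"hand":0.2,"dx":0,"dy":0,"dz":1,"spin":0},{"hand":0.2,"dx":0,"dy":0,"dz":0,"spin":0}]';python3 -m jog '[{"hand":0.2,"dx":0,"dy":0,"dz":1,"spin":0},{"hand":0.2,"dx":0,"dy":0,"dz":1,"spin":0},{"hand":0.2,"dx":0,"dy":0,"dz":0,"spin":0}]'
```

```text
clock: 28.05
ee_pos: [0.5172, -0.247, 0.0973]
tool_rot: [[0.964, 0.264, 0.001], [0.264, -0.964, -0.0], [0.001, 0.0, -1.0]]
force: [2.2, 4.8, 4.8]
grip_width: 0.0343
gripper_force: 60.2
clock: 28.42
ee_pos: [0.5173, -0.247, 0.0955]
tool_rot: [[0.965, 0.264, 0.001], [0.264, -0.965, 0.0], [0.001, 0.0, -1.0]]
force: [1.3, 6.5, 7.6]
grip_width: 0.0343
gripper_force: 60.6
clock: 28.8
ee_pos: [0.5174, -0.247, 0.0941]
tool_rot: [[0.964, 0.264, 0.001], [0.264, -0.964, 0.0], [0.001, -0.0, -1.0]]
force: [0.1, 7.1, 10.9]
grip_width: 0.0343
gripper_force: 61.1
```

```bash
python3 -m jog '[{"hand":0.2,"dx":0.2,"dy":-0.6,"dz":1,"spin":0},{"hand":0.2,"dx":0,"dy":0,"dz":1,"spin":0},{"hand":0.2,"dx":0,"dy":0,"dz":0,"spin":0}]';python3 -m jog '[{"hand":0.2,"dx":0,"dy":0,"dz":1,"spin":0},{"hand":0.2,"dx":0,"dy":0,"dz":1,"spin":0},{"hand":0.2,"dx":0,"dy":0,"dz":0,"spin":0}]';python3 -m jog '[{"hand":0.2,"dx":0,"dy":0,"dz":1,"spin":0},{"hand":0.2,"dx":0,"dy":0,"dz":0,"spin":0},{"hand":0.2,"dx":0,"dy":0,"dz":0,"spin":0}]'
```

```text
clock: 29.18
ee_pos: [0.5174, -0.2469, 0.0928]
tool_rot: [[0.964, 0.264, 0.001], [0.264, -0.964, -0.001], [0.001, 0.001, -1.0]]
force: [-1.8, 6.7, 15.4]
grip_width: 0.034
gripper_force: 61.5
clock: 29.55
ee_pos: [0.5175, -0.2469, 0.0915]
tool_rot: [[0.964, 0.264, 0.0], [0.264, -0.964, -0.001], [0.0, 0.001, -1.0]]
force: [-4.1, 7.6, 19.6]
grip_width: 0.0341
gripper_force: 61.9
clock: 29.92
ee_pos: [0.5175, -0.2469, 0.0913]
tool_rot: [[0.964, 0.265, 0.0], [0.265, -0.964, -0.0], [-0.0, 0.0, -1.0]]
force: [-7.5, 9.5, 24.7]
grip_width: 0.0345
gripper_force: 62.5
```

```bash
python3 -m jog '[{"hand":0.2,"dx":0.4,"dy":0,"dz":1.2,"spin":0},{"hand":0.2,"dx":0,"dy":0,"dz":0,"spin":0}]'; python3 -m jog '[{"hand":0.2,"dx":0,"dy":0,"dz":-3,"spin":0},{"hand":0.2,"dx":0,"dy":0,"dz":0,"spin":0},{"hand":0.5,"dx":0,"dy":0,"dz":0,"spin":0},{"hand":1,"dx":0,"dy":0,"dz":0,"spin":0},{"hand":1,"dx":0,"dy":0,"dz":0,"spin":0},{"hand":1,"dx":0,"dy":0,"dz":0,"spin":0},{"hand":1,"dx":0,"dy":0,"dz":-20,"spin":0},{"hand":1,"dx":0,"dy":0,"dz":-30,"spin":0},{"hand":1,"dx":0,"dy":0,"dz":-30,"spin":0},{"hand":1,"dx":0,"dy":0,"dz":-30,"spin":0},{"hand":1,"dx":0,"dy":0,"dz":0,"spin":0},{"hand":1,"dx":0,"dy":0,"dz":0,"spin":0}]'
python3 - <<'E'
from h import *
p,d,K,M=snap('wrist'); cv2.imwrite('pics/s4.png',p); C=cloud(d,K,M); s=ctrl.observe(); print(s['ee_pos'])
hsv=cv2.cvtColor(p,cv2.COLOR_BGR2HSV); y=(hsv[...,0]>19)&(hsv[...,0]<33)&(hsv[...,1]>110)
near=np.hypot(C[...,0]-.5176,C[...,1]+.2473)<.03
P=C[near&y]; zt=np.percentile(P[:,2],90); Q=P[abs(P[:,2]-zt)<.0025]; print(zt,cv2.minEnclosingCircle(Q[:,:2].astype('float32')))
for r in (.021,.0235):pass
rr=np.hypot(C[...,0]-.5176,C[...,1]+.2473); B=C[(rr>.0195)&(rr<.023)&(C[...,2]<.07)&(C[...,2]>.055)]; print('boss',np.median(B[:,2]),len(B))
E
```

```text
clock: 30.18
ee_pos: [0.5176, -0.2469, 0.0913]
tool_rot: [[0.964, 0.265, -0.002], [0.265, -0.964, -0.0], [-0.002, -0.0, -1.0]]
force: [-12.6, 12.0, 33.8]
grip_width: 0.0345
gripper_force: 63.4
clock: 31.68
ee_pos: [0.5168, -0.2461, 0.199]
tool_rot: [[0.964, 0.264, -0.0], [0.264, -0.964, 0.0], [-0.0, -0.0, -1.0]]
force: [-0.4, -0.5, -0.9]
grip_width: 0.0857
gripper_force: 0.0
[ 0.51655083 -0.24584894  0.19827647]
0.10188824589175721 ((0.5180153250694275, -0.24751277267932892), 0.016959985718131065)
boss 0.061149644176613144 394
```

View pics/s4.png

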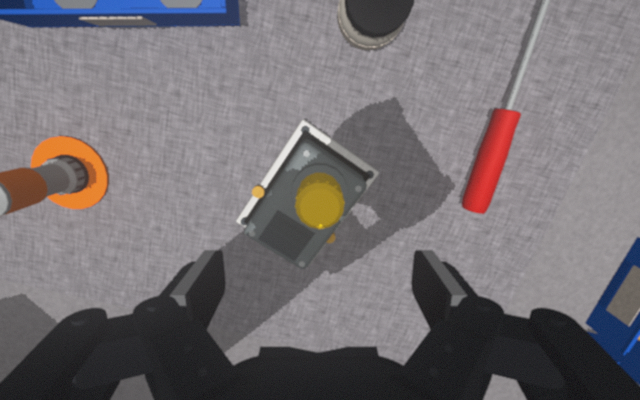

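The cap sits with its top at 0.102 over a boss at 0.061, which is 40 mm, so it is fully home; it shows centred at (320,200). Now back to orange.

```bash
python3 -m jog '[{"hand":1,"dx":3,"dy":-40,"dz":0,"spin":0},{"hand":1,"dx":0,"dy":-50,"dz":0,"spin":0},{"hand":1,"dx":0,"dy":-50,"dz":0,"spin":0},{"hand":1,"dx":0,"dy":-50,"dz":0,"spin":0},{"hand":1,"dx":0,"dy":-45,"dz":0,"spin":0},{"hand":1,"dx":0,"dy":-19,"dz":0,"spin":0},{"hand":1,"dx":0,"dy":0,"dz":0,"spin":-10},{"hand":1,"dx":0,"dy":0,"dz":0,"spin":-10},{"hand":1,"dx":0,"dy":0,"dz":0,"spin":-10},{"hand":1,"dx":0,"dy":0,"dz":0,"spin":-10},{"hand":1,"dx":0,"dy":0,"dz":0,"spin":-10},{"hand":1,"dx":0,"dy":0,"dz":0,"spin":-10},{"hand":1,"dx":0,"dy":0,"dz":0,"spin":-10},{"hand":1,"dx":0,"dy":0,"dz":0,"spin":-10},{"hand":1,"dx":0,"dy":0,"dz":0,"spin":-10},{"hand":1,"dx":0,"dy":0,"dz":0,"spin":0},{"hand":1,"dx":0,"dy":0,"dz":0,"spin":0}]'
python3 - <<'E'
from h import *
p,d,K,M=snap('wrist')
blobs(p,d,K,M,0,19,vmin=35,amin=200); print(ctrl.observe()['ee_pos'])
E
```

```text
clock: 33.85
ee_pos: [0.4529, -0.0008, 0.1989]
tool_rot: [[-0.261, 0.965, -0.001], [0.965, 0.261, 0.0], [0.0, -0.001, -1.0]]
force: [0.2, 0.1, 0.2]
grip_width: 0.0856
gripper_force: 0.0
(0, 19) [280, 139, 75, 68, 2685] uv 317.2 173.8 z 0.0035 ray [0.4525 0.0008] med [0.4476 0.012  0.0035]
(0, 19) [305, 195, 23, 23, 416] uv 316.0 205.7 z 0.1029 ray [ 4.521e-01 -4.000e-04] med [ 4.522e-01 -3.000e-04  1.029e-01]
[ 0.45287668 -0.0006995   0.19899917]
```

```bash
python3 -m jog '[{"hand":1,"dx":0,"dy":-0.7,"dz":30,"spin":0},{"hand":1,"dx":0,"dy":0,"dz":30,"spin":0},{"hand":1,"dx":0,"dy":0,"dz":30,"spin":0},{"hand":1,"dx":0,"dy":0,"dz":20,"spin":0},{"hand":1,"dx":0,"dy":0,"dz":14,"spin":0},{"hand":1,"dx":0,"dy":0,"dz":0,"spin":0},{"hand":0.2,"dx":0,"dy":0,"dz":0,"spin":0},{"hand":0.2,"dx":0,"dy":0,"dz":0,"spin":0},{"hand":0.2,"dx":0,"dy":0,"dz":0,"spin":0},{"hand":0.2,"dx":0,"dy":0,"dz":0,"spin":0},{"hand":0.2,"dx":0,"dy":0,"dz":0,"spin":0},{"hand":0.2,"dx":0,"dy":0,"dz":0,"spin":0},{"hand":0.2,"dx":0,"dy":0,"dz":0,"spin":0}]'
```

```text
clock: 35.52
ee_pos: [0.4527, -0.0009, 0.0761]
tool_rot: [[-0.264, 0.964, 0.001], [0.964, 0.264, -0.0], [-0.001, 0.001, -1.0]]
force: [-1.4, -0.5, 5.7]
grip_width: 0.0305
gripper_force: 59.2
```

```bash
python3 - <<'E'
from h import *
p=cv2.imread('pics/c1.png'); c=eyes.camera_info('wrist'); K=np.array([[c['fx'],0,c['cx']],[0,c['fy'],c['cy']],[0,0,1]])
T=np.eye(4); T[:3,:3]=[[.9644,.2644,.001],[.2644,-.9644,0],[.001,.001,-1]]; T[:3,3]=[.6390,-.0435,.1464]; M=T@np.array(c['mount'])
hsv=cv2.cvtColor(p,cv2.COLOR_BGR2HSV); m=((hsv[...,1]<70)&(hsv[...,2]>60)).astype('uint8')
for a,b in((233,293),(341,400)):
    q=np.zeros_like(m); q[164:222,a:b]=m[164:222,a:b]; q=cv2.morphologyEx(q,cv2.MORPH_OPEN,np.ones((3,3)))
    cc=max(cv2.findContours(q,0,2)[0],key=cv2.contourArea); h=cv2.convexHull(cc); e=cv2.fitEllipse(h); print(cv2.boundingRect(cc),e,ray(*e[0],K,M,.004).round(4))
E
python3 -m jog '[{"hand":0.2,"dx":0,"dy":0,"dz":-10,"spin":0},{"hand":0.2,"dx":0,"dy":0,"dz":-20,"spin":0},{"hand":0.2,"dx":0,"dy":0,"dz":-30,"spin":0},{"hand":0.2,"dx":0,"dy":0,"dz":-30,"spin":0},{"hand":0.2,"dx":0,"dy":0,"dz":-30,"spin":0},{"hand":0.2,"dx":0,"dy":0,"dz":-8,"spin":0},{"hand":0.2,"dx":-15,"dy":18,"dz":0,"spin":0},{"hand":0.2,"dx":-25,"dy":30,"dz":0,"spin":0},{"hand":0.2,"dx":-25,"dy":30,"dz":0,"spin":0},{"hand":0.2,"dx":-25,"dy":30,"dz":0,"spin":0},{"hand":0.2,"dx":-25,"dy":30,"dz":0,"spin":0},{"hand":0.2,"dx":-15,"dy":20,"dz":0,"spin":0},{"hand":0.2,"dx":-5.5,"dy":9.9,"dz":0,"spin":0},{"hand":0.2,"dx":0,"dy":0,"dz":0,"spin":0},{"hand":0.2,"dx":0,"dy":0,"dz":0,"spin":0}]'
```

```text
(237, 171, 50, 46) ((261.327880859375, 192.22222900390625), (47.87445831298828, 50.97543716430664), 116.49713134765625) [0.6239 0.0016 0.004 ]
(344, 170, 51, 46) ((369.01385498046875, 191.494873046875), (48.13194274902344, 50.9030876159668), 65.8171615600586) [ 0.6489 -0.0871  0.004 ]
clock: 37.4
ee_pos: [0.6491, -0.0864, 0.2028]
tool_rot: [[-0.265, 0.964, -0.001], [0.964, 0.265, 0.0], [0.001, -0.001, -1.0]]
force: [-0.6, 0.1, -1.8]
grip_width: 0.0307
gripper_force: 59.7
```

```bash
python3 -m jog '[{"hand":0.2,"dx":-1.2,"dy":0.5,"dz":0,"spin":0},{"hand":0.2,"dx":0,"dy":0,"dz":30,"spin":0},{"hand":0.2,"dx":0,"dy":0,"dz":30,"spin":0},{"hand":0.2,"dx":0,"dy":0,"dz":30,"spin":0},{"hand":0.2,"dx":0,"dy":0,"dz":20,"spin":0},{"hand":0.2,"dx":0,"dy":0,"dz":10,"spin":0},{"hand":0.2,"dx":0,"dy":0,"dz":4,"spin":0},{"hand":0.2,"dx":0,"dy":0,"dz":0,"spin":0},{"hand":0.2,"dx":0,"dy":0,"dz":0,"spin":0}]'
```

```text
clock: 38.52
ee_pos: [0.6515, -0.0882, 0.0804]
tool_rot: [[-0.264, 0.964, 0.002], [0.964, 0.264, -0.001], [-0.001, 0.002, -1.0]]
force: [-0.4, -0.3, -1.0]
grip_width: 0.0303
gripper_force: 59.7
```

```bash
python3 -m jog '[{"hand":0.2,"dx":0.8,"dy":-1.2,"dz":3,"spin":0},{"hand":0.2,"dx":0,"dy":0,"dz":0,"spin":0}]'; python3 -m jog '[{"hand":0.2,"dx":0,"dy":0,"dz":1,"spin":0},{"hand":0.2,"dx":0,"dy":0,"dz":0,"spin":0}]'; python3 -m jog '[{"hand":0.2,"dx":0,"dy":0,"dz":0.6,"spin":0},{"hand":0.2,"dx":0,"dy":0,"dz":0,"spin":0}]'
```

```text
clock: 38.78
ee_pos: [0.6493, -0.0875, 0.0763]
tool_rot: [[-0.264, 0.964, -0.0], [0.964, 0.264, 0.0], [0.0, -0.0, -1.0]]
force: [0.4, 1.0, -2.3]
grip_width: 0.0301
gripper_force: 59.8
clock: 39.02
ee_pos: [0.6495, -0.0877, 0.0762]
tool_rot: [[-0.264, 0.964, -0.0], [0.964, 0.264, -0.0], [-0.0, -0.0, -1.0]]
force: [-3.3, 1.1, 5.5]
grip_width: 0.0304
gripper_force: 60.4
clock: 39.28
ee_pos: [0.6496, -0.0877, 0.0761]
tool_rot: [[-0.264, 0.964, -0.0], [0.964, 0.264, -0.0], [-0.0, -0.0, -1.0]]
force: [-4.7, 0.3, 8.4]
grip_width: 0.0303
gripper_force: 60.9
```

Contact is made, so release, rise, check, and go back to green.

```bash
python3 -m jog '[{"hand":0.5,"dx":0,"dy":0,"dz":-0.5,"spin":0},{"hand":1,"dx":0,"dy":0,"dz":0,"spin":0},{"hand":1,"dx":0,"dy":0,"dz":0,"spin":0},{"hand":1,"dx":0,"dy":0,"dz":0,"spin":0},{"hand":1,"dx":0,"dy":0,"dz":-15,"spin":0},{"hand":1,"dx":0,"dy":0,"dz":-30,"spin":0},{"hand":1,"dx":0,"dy":0,"dz":-40,"spin":0},{"hand":1,"dx":0,"dy":0,"dz":-37,"spin":0},{"hand":1,"dx":0,"dy":0,"dz":0,"spin":0},{"hand":1,"dx":0,"dy":0,"dz":0,"spin":0}]'
python3 - <<'E'
from h import *
p,d,K,M=snap('wrist')
blobs(p,d,K,M,5,18,vmin=35,amin=200); print(ctrl.observe()['ee_pos'])
E
python3 -m jog '[{"hand":1,"dx":30,"dy":-9,"dz":0,"spin":0},{"hand":1,"dx":50,"dy":-14,"dz":0,"spin":0},{"hand":1,"dx":50,"dy":-14,"dz":0,"spin":0},{"hand":1,"dx":50,"dy":-14,"dz":0,"spin":0},{"hand":1,"dx":50,"dy":-14,"dz":0,"spin":0},{"hand":1,"dx":50,"dy":-14,"dz":0,"spin":0},{"hand":1,"dx":40,"dy":-11,"dz":0,"spin":0},{"hand":1,"dx":25,"dy":-6,"dz":0,"spin":0},{"hand":1,"dx":0,"dy":0,"dz":0,"spin":0},{"hand":1,"dx":0,"dy":0,"dz":0,"spin":0}]'
python3 - <<'E'
from h import *
p,d,K,M=snap('wrist')
blobs(p,d,K,M,50,80,vmin=35,amin=200); print(ctrl.observe()['ee_pos'])
E
```

```text
clock: 40.52
ee_pos: [0.6492, -0.0875, 0.1972]
tool_rot: [[-0.264, 0.964, -0.0], [0.964, 0.264, 0.0], [0.0, -0.0, -1.0]]
force: [0.4, -0.3, 0.7]
grip_width: 0.0852
gripper_force: 0.0
(5, 18) [87, 0, 87, 74, 4065] uv 130.9 33.3 z 0.0031 ray [ 0.4549 -0.0062] med [ 0.4575 -0.0071  0.0031]
(5, 18) [300, 170, 35, 17, 255] uv 316.9 179.0 z 0.0703 ray [ 0.6459 -0.0753] med [ 0.6449 -0.072   0.0703]
(5, 18) [306, 196, 23, 23, 418] uv 317.0 207.0 z 0.1029 ray [ 0.6493 -0.0873] med [ 0.6493 -0.0873  0.1029]
[ 0.64872906 -0.08736357  0.19619851]
clock: 41.82
ee_pos: [0.4656, 0.2192, 0.1964]
tool_rot: [[-0.264, 0.965, -0.001], [0.965, 0.264, -0.001], [-0.0, -0.001, -1.0]]
force: [0.5, 0.3, -0.5]
grip_width: 0.0852
gripper_force: 0.0
(50, 80) [283, 139, 74, 65, 2182] uv 319.2 172.9 z 0.0034 ray [0.4668 0.2225] med [0.4598 0.2324 0.0034]
(50, 80) [309, 196, 22, 21, 360] uv 319.5 206.0 z 0.1029 ray [0.467  0.2208] med [0.467  0.2208 0.1029]
[0.46585906 0.21901789 0.19665345]
```

Orange is back within 0.8 mm. Grip green.

```bash
python3 -m jog '[{"hand":1,"dx":1.4,"dy":1.4,"dz":30,"spin":0},{"hand":1,"dx":0,"dy":0,"dz":30,"spin":0},{"hand":1,"dx":0,"dy":0,"dz":30,"spin":0},{"hand":1,"dx":0,"dy":0,"dz":20,"spin":0},{"hand":1,"dx":0,"dy":0,"dz":12,"spin":0},{"hand":1,"dx":0,"dy":0,"dz":0,"spin":0},{"hand":0.2,"dx":0,"dy":0,"dz":0,"spin":0},{"hand":0.2,"dx":0,"dy":0,"dz":0,"spin":0},{"hand":0.2,"dx":0,"dy":0,"dz":0,"spin":0},{"hand":0.2,"dx":0,"dy":0,"dz":0,"spin":0},{"hand":0.2,"dx":0,"dy":0,"dz":0,"spin":0},{"hand":0.2,"dx":0,"dy":0,"dz":0,"spin":0},{"hand":0.2,"dx":0,"dy":0,"dz":0,"spin":0}]'
```

```text
clock: 43.5
ee_pos: [0.467, 0.2216, 0.076]
tool_rot: [[-0.264, 0.964, 0.001], [0.964, 0.264, 0.0], [-0.0, 0.001, -1.0]]
force: [-1.4, 0.1, 6.1]
grip_width: 0.0307
gripper_force: 59.4
```

```bash
python3 -m jog '[{"hand":0.2,"dx":0,"dy":0,"dz":-10,"spin":0},{"hand":0.2,"dx":0,"dy":0,"dz":-20,"spin":0},{"hand":0.2,"dx":0,"dy":0,"dz":-30,"spin":0},{"hand":0.2,"dx":0,"dy":0,"dz":-30,"spin":0},{"hand":0.2,"dx":0,"dy":0,"dz":-30,"spin":0},{"hand":0.2,"dx":-15,"dy":6,"dz":-8,"spin":0},{"hand":0.2,"dx":-35,"dy":13,"dz":0,"spin":0},{"hand":0.2,"dx":-35,"dy":13,"dz":0,"spin":0},{"hand":0.2,"dx":-35,"dy":13,"dz":0,"spin":0},{"hand":0.2,"dx":-35,"dy":13,"dz":0,"spin":0},{"hand":0.2,"dx":-35,"dy":13,"dz":0,"spin":0},{"hand":0.2,"dx":-35,"dy":13,"dz":0,"spin":0},{"hand":0.2,"dx":-20,"dy":8,"dz":0,"spin":0},{"hand":0.2,"dx":-8,"dy":3,"dz":0,"spin":0},{"hand":0.2,"dx":0,"dy":0,"dz":0,"spin":0},{"hand":0.2,"dx":0,"dy":0,"dz":30,"spin":0},{"hand":0.2,"dx":0,"dy":0,"dz":30,"spin":0},{"hand":0.2,"dx":0,"dy":0,"dz":10,"spin":0},{"hand":0.2,"dx":0,"dy":0,"dz":0,"spin":0},{"hand":0.2,"dx":0,"dy":0,"dz":0,"spin":0}]'
```

```text
clock: 46.0
ee_pos: [0.626, 0.0027, 0.1349]
tool_rot: [[-0.265, 0.964, 0.003], [0.964, 0.265, -0.0], [-0.001, 0.002, -1.0]]
force: [0.6, -0.2, -2.2]
grip_width: 0.0305
gripper_force: 59.6
```

```bash
python3 -m jog '[{"hand":0.2,"dx":0,"dy":-0.4,"dz":20,"spin":0},{"hand":0.2,"dx":0,"dy":0,"dz":20,"spin":0},{"hand":0.2,"dx":0,"dy":0,"dz":10,"spin":0},{"hand":0.2,"dx":0,"dy":0,"dz":4,"spin":0},{"hand":0.2,"dx":0,"dy":0,"dz":0,"spin":0},{"hand":0.2,"dx":0,"dy":0,"dz":0,"spin":0}]'
```

```text
clock: 46.75
ee_pos: [0.6253, 0.0024, 0.0799]
tool_rot: [[-0.264, 0.964, 0.001], [0.964, 0.264, -0.0], [-0.001, 0.001, -1.0]]
force: [0.3, -0.4, -2.0]
grip_width: 0.0308
gripper_force: 59.7
```

```bash
python3 -m jog '[{"hand":0.2,"dx":0,"dy":0,"dz":3,"spin":0},{"hand":0.2,"dx":0,"dy":0,"dz":0,"spin":0}]'; python3 -m jog '[{"hand":0.2,"dx":0,"dy":0,"dz":1,"spin":0},{"hand":0.2,"dx":0,"dy":0,"dz":0,"spin":0}]'
```

```text
clock: 47.0
ee_pos: [0.6246, 0.0025, 0.0761]
tool_rot: [[-0.264, 0.964, -0.0], [0.964, 0.264, 0.0], [0.0, -0.0, -1.0]]
force: [-0.7, 0.0, -1.5]
grip_width: 0.0302
gripper_force: 59.7
clock: 47.25
ee_pos: [0.6249, 0.0024, 0.076]
tool_rot: [[-0.264, 0.964, -0.0], [0.964, 0.264, -0.0], [-0.0, -0.0, -1.0]]
force: [-2.9, -0.6, 4.8]
grip_width: 0.0306
gripper_force: 60.4
```

Contact again. Release, rise, move aside and check everything.

```bash
python3 -m jog '[{"hand":0.5,"dx":0,"dy":0,"dz":-0.3,"spin":0},{"hand":1,"dx":0,"dy":0,"dz":0,"spin":0},{"hand":1,"dx":0,"dy":0,"dz":0,"spin":0},{"hand":1,"dx":0,"dy":0,"dz":0,"spin":0},{"hand":1,"dx":0,"dy":0,"dz":-15,"spin":0},{"hand":1,"dx":0,"dy":0,"dz":-30,"spin":0},{"hand":1,"dx":0,"dy":0,"dz":-40,"spin":0},{"hand":1,"dx":0,"dy":0,"dz":-50,"spin":0},{"hand":1,"dx":0,"dy":0,"dz":-40,"spin":0},{"hand":1,"dx":0,"dy":0,"dz":0,"spin":0},{"hand":1,"dx":0,"dy":0,"dz":0,"spin":0}]'
python3 - <<'E'
from h import *
p,d,K,M=snap('wrist'); cv2.imwrite('pics/f1.png',p); C=cloud(d,K,M)
blobs(p,d,K,M,50,80,vmin=35); blobs(p,d,K,M,5,18,vmin=35); blobs(p,d,K,M,20,32,vmin=35)
E
```

```text
clock: 48.62
ee_pos: [0.6244, 0.0026, 0.2506]
tool_rot: [[-0.264, 0.964, -0.0], [0.964, 0.264, 0.0], [0.0, -0.0, -1.0]]
force: [-0.5, 0.8, -0.7]
grip_width: 0.0856
gripper_force: 0.0
(50, 80) [309, 181, 18, 17, 229] uv 317.6 188.8 z 0.1029 ray [0.6253 0.0016] med [0.6254 0.0015 0.1029]
(5, 18) [137, 95, 68, 68, 2706] uv 170.4 128.7 z 0.0031 ray [ 0.4534 -0.0009] med [4.537e-01 2.000e-04 3.100e-03]
(5, 18) [303, 244, 29, 21, 356] uv 317.2 254.7 z 0.0690 ray [ 0.6463 -0.0762] med [ 0.6449 -0.0722  0.069 ]
(5, 18) [309, 275, 18, 15, 214] uv 317.3 282.0 z 0.1029 ray [ 0.6494 -0.0872] med [ 0.6494 -0.0871  0.1029]
```

View pics/f1.png

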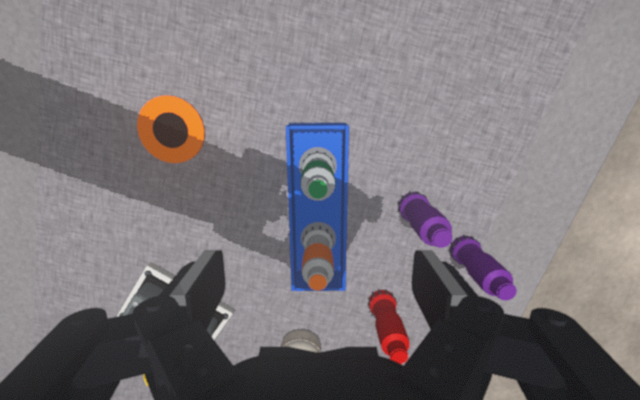

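Both couplings stand upright in the tray, green at (318,188) and orange at (317,282), each within 1 mm of its start. One last check of the cap from the scene camera, then I hand in.

Run:
```python
from h import *
p,d,K,M=snap('scene'); C=cloud(d,K,M); hsv=cv2.cvtColor(p,cv2.COLOR_BGR2HSV)
y=(hsv[...,0]>19)&(hsv[...,0]<33)&(hsv[...,1]>110)&(np.hypot(C[...,0]-.5176,C[...,1]+.2473)<.03)
z=np.percentile(C[y][:,2],95); print(y.sum(),z)
if .095<z<.108: print(ctrl.finish_job())
```

```text
256 0.10497478347357281
the job is handed in; nothing more can be done
None
```

The job is handed in at about 49 s of the allowed 123 s: the cap is pressed fully home on the spigot, and both couplings stand upright in the tray within 1 mm of where they started.

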